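# Reset the index arm and load the flange

## Task

The loading fixture is still set for the small parts. Pinch in the two spring snap buttons of its telescoping arm until they are flush, and slide the yellow sleeve one hole outwards (away from the shaft) until both buttons snap out again in that next hole. Then lower the square flange, hub up, over the central shaft and the red index pin at once, gently, keeping hold of it until it sits flat on its seat, before you let go; leave the other things where they stand.

Things in the scene. Friction and masses are not known exactly. Their poses are not given: they have to be found in the camera images.
- fixture: Fixture fixed to the bench: dark steel base plate 290 x 80 x 10 mm. Origin: centre of its underside, on the bench; +x runs along the arm from the shaft (x = -95 mm) out to the blue end post (x 122 to 145 mm, 50 wide, 60 high), z up. From the post a fixed 22 mm square aluminium tube runs back inside the yellow sleeve to x = 27 mm, axis at z = 40 mm; it holds the snap buttons at x = 45 mm.
- seat (a point): Centre of the seat, 42 mm over the bench, where the centre of the flange's underside belongs: top of a steel boss of 32 mm diameter. The central shaft rises 36 mm from it, 20 mm in diameter, the last 8 mm tapered.
- sleeve (a joint): Position of the yellow sleeve along the arm in m, growing outwards (fixture +x); 2 N of friction. It has three pairs of round side holes 25 mm apart and locks at 0 (start), 0.025 (next hole, wanted) and 0.050 (last hole), with about 0.8 mm of play. Fingers pinching it across the buttons press both and grip the sleeve too; sleeve and fingers then slide along together.
- sleeve_mid (a point): Middle of the yellow square sleeve (100 mm long, 30 x 30 mm outside, wall 3 mm), on its axis, 40 mm over the bench; moves with the sleeve; x along the arm outwards. At the start it is 25 mm nearer the shaft than the buttons.
- pin_tip (a point): Tip of the red index pin: 8 mm in diameter, last 5 mm tapered, top 64 to 66 mm over the bench. It stands on a steel tongue (14 mm wide, top 38 mm over the bench) at the sleeve's inner end and moves with it: 25 mm from the shaft's axis at the start, 50 mm at the next hole.
- button_left (a joint): How far the left button (fixture +y side) is pressed in, in m: 0 = out, 0.006 = flush; spring 2.4 N at 0, 6 N at flush. White, 10 mm in diameter. The buttons sit in the fixed inner tube and do not move along the arm. Out, they lock the sleeve; with both flush it slides, its wall keeping them in until the next holes come over them, where they snap out.
- button_right (a joint): The same for the right button (fixture -y side).
- button_left_cap (a point): Centre of the left button's outer face (moves in with the button): while out 21 mm off the arm's axis, 6 mm proud of the sleeve's side, 40 mm over the bench.
- button_right_cap (a point): Centre of the right button's outer face; likewise.
- flange: Loose aluminium flange, about 0.5 kg: square plate 104 x 104 x 12 mm with a round hub of 44 mm diameter rising 45 mm above the plate (57 mm overall), and a 22 mm bore through both. Four 12 mm holes near the corners at x, y = +-35.4 mm (50 mm from the axis; the four are alike). Origin: centre of the underside, z up along the hub, x and y parallel to the plate's sides. Starts hub up on the mat.
- mat: Black rubber mat 270 x 270 x 3 mm fixed to the bench, on which the flange, the oil bottle and the spanner lie. Origin: centre of its underside, on the bench.
- oil: Bystander: orange oil bottle, 56 mm in diameter, 170 mm tall, standing on the mat. Origin: centre of its underside.
- spanner: Bystander: spanner 170 mm long lying on the mat along its own x. Origin: underside, between its ends.
- blanks: Bystander: stack of round steel blanks, 64 mm in diameter, 60 mm tall, standing beside the fixture. Origin: centre of its underside.
- jar: Bystander: amber jar, 60 mm in diameter, 70 mm tall, standing beside the fixture. Origin: centre of its underside.

How it is judged:
On the way, in this order (a step that is already met when the one before it is completed fails the run):
1. both snap buttons are pressed flush (value of joint each of button_left, button_right above 0.0048 m), for 0.1 s.
2. the sleeve is locked in the next hole, both buttons out (value of joint sleeve between 0.0225 and 0.0275 m and value of joint each of button_left, button_right below 0.002 m), for 0.2 s.
3. the flange, still held, is down on its seat (z of flange in the frame of seat below 0.006 m and distance between flange and seat below 0.008 m and contact force between the fingers and flange above 1 N), for 0.1 s.
At the end, for the whole second after the job is handed in: The sleeve is locked in the middle hole (joint within 2.5 mm of 0.025) with both buttons out (less than 2 mm in), and the flange rests hub up on the seat over shaft and pin: origin within 4 mm of the seat point and at most 2 mm above it, tilted less than 0.04 rad, at rest (all of step 2 and distance between flange and seat below 0.004 m and angle between flange's own z axis and vertical below 0.04 rad and z of flange in the frame of seat below 0.002 m and linear speed of flange below 0.01 m/s); the robot touches nothing.
It fails at once if a bystander is moved by more than 30 mm (distance of any of oil, spanner, blanks, jar from where it was at the start of the episode above 0.03 m).
It fails at once if the flange is forced onto the fixture (contact over 80 N) (contact force between flange and fixture above 80 N).
It also fails if it takes over 58 s, if anything falls off the work surface, if the arm or the gripper's body presses on something with over 40 N, if the wrist force passes 120 N, or if a joint passes its speed limit or range.

## Robot

A 7-joint arm with a two-finger parallel gripper is mounted at the origin on the work surface. World frame = base frame: x ahead of the robot, y to its left, z up, the work surface at z = 0. Lengths are in m, angles in rad, forces in N, time in s.
With the tool pointing down it reaches from about 0.425 to 0.975 m from the base axis. Payload 16.7 kg.
Tool frame: the origin (TCP) lies at the very end of the fingers, on their centre line; the grasp point (between the pads) lies 19 mm behind it; z points along the fingers, y is the line along which they close (so a half turn about z gives the same grasp; the last joint's range is limited). The gripper opens to 85 mm and grips with 20 to 120 N. Pads are 22 mm wide; open, the fingers measure 114 mm over their backs; the gripper's body (76 mm by 85 mm) begins 54 mm behind the grasp point. The pads swing forward as they close: fully open they stand 13 mm farther back than shut.
Start: joints at [1.129, 0.426, 0.074, 1.606, -0.034, 1.111, -0.067], TCP at [0.195, -0.646, 0.231] pointing down, gripper open.
Joint ranges: [-2.85, 2.85], [-0.5, 2.14], [-1.23, 1.37], [0.21, 2.46], [-1.02, 4.16], [0.16, 2.05], [-2.73, 2.73]. Speed limits (rad/s): [1.89, 1.89, 2.39, 2.39, 3.01, 3.01, 3.01].

## Interface

Orientations are given as a rotation vector (axis times angle).
In Python, from rig import * gives the robot as it stands.
- The arm moves only by the tool move_arm, never from a script. Its argument "commands" is a list of rows, each an object of numbers: "tx", "ty", "tz": the shift along the world's x, y, z normalised to -1 to 1, where 1 is 40 mm; "ax", "ay", "az": the turn, a rotation vector about the world's x, y, z normalised to -1 to 1, where 1 is 6 degrees; "hand": the closure, from 0 (fully open) to 1 (shut). A call has exactly 8 rows; each row shifts and turns the commanded pose from where the row before left it; what a row does not reach is not made up. A row lasts 1/12 s, in which the tool goes at most 41.7 mm and 7.16 degrees, less where a joint would pass 70% of its speed; a pose out of reach is approached as far as the arm can. A call with a number of a shift or a turn outside -1 to 1 is refused whole. A call with a gripper value outside its range is refused whole. The fingers move at their own pace and stop on an object; "newtons" is the grip in N (left out, the last holds). Time passes only in rows, so rows that do not move let the fingers close, or fill a call up. It gives the time, the measured TCP pose, the force, the opening and the grip force at its end, in the units of the state.
- observe(): the state, without advancing time (a new reading comes with each control period).
- get_image(name): name is "side" or "top"; returns a dict with "image" (420x560x3 uint8, red, green, blue), "z_map" (420x560 float32, m along the optical axis (not along the pixel's ray), 0 where there is no reading), "fx", "fy", "cx", "cy" (pixels), "origin" and "orientation" of the camera in the world. Camera axes: x right, y down, z forward; pixel columns grow to the right and rows downward; lengths in m; the calibration is good to about 2 mm. A picture is of the moment at which its call begins.
- job_done(): hands the job in; it is judged then, once.
Trained networks look in a picture, given as the dict that the camera call returned (one of the last four; its "shot" number tells which), for a name from the list of things; names that differ only in an ending like _2 or _b are one class to them, and where a whole thing is asked for, a point or a joint stands for the part that bears it (a point fixed in the world has none). Each returns a list of dicts, best first, with "confidence" (0 to 1); they miss things now and then, are a little off and sometimes report something else, mostly with a low value. They report only what shows in the picture. A call takes as long as a camera call.
- look_for(picture, query): "at" ([x, y, z] in m, in the coordinates of the camera as it stood for that picture, good to about 4 mm: the middle of the surface that is visible of it).
- cut_out(picture, query): "region" (420x560 bool, what is visible of it).
The state is a dict: "time": time; "joint_positions": joint angles; "joint_vel": joint speeds; "effort": joint torques, N m; "ee_pos": TCP position; "tcp_rot": TCP orientation; "contact_force": force on the tool from outside, world axes, zero at the start; "moment": the same for the moment, N m; "grip_width": opening from 0.0 (shut) to 1.0 (fully open); "finger_force": force on a finger pad.
Only numpy, scipy, OpenCV 4.12 (cv2) and the standard library are available. Lean on these libraries where they do the work, as an engineer would, in place of code of your own. Each camera call takes 0.05 s, during which the arm holds its last target. There are 200 camera calls.

## Working session

There is one attempt and no reset: what is moved stays moved. The work goes in short steps, Python scripts to look and compute and a tool call to move; the robot and the scene stay as the last step left them, time stands still between calls to the robot, and variables do not carry over. Pictures are saved under pics/ and viewed, at most 10 in all, crops included, and the job is handed in when it is done.

Besides the shell and the picture viewer there is one more tool, called after "Call:" as a command line: name --argument value ..., lists and objects as JSON in quotes. move_arm: Moves the arm, as the interface text tells. Its arguments: {"type":"object","properties":{"commands":{"type":"array"},"newtons":{"type":"number"}},"required":["commands"]}

```bash
mkdir -p pics
cat > h.py <<'E'
from rig import *
import numpy as np, cv2
from scipy.spatial.transform import Rotation as R
def Rm(o):
    o=np.array(o,float)
    return o if o.shape==(3,3) else (R.from_rotvec(o).as_matrix() if o.size==3 else R.from_quat(o).as_matrix())
def w(p,c): return Rm(p["orientation"])@np.array(c)+np.array(p["origin"])
def cloud(p):
    z=p["z_map"];v,u=np.mgrid[:z.shape[0],:z.shape[1]]
    c=np.stack([(u-p["cx"])/p["fx"]*z,(v-p["cy"])/p["fy"]*z,z],-1)
    return c@Rm(p["orientation"]).T+np.array(p["origin"])
E
python3 - <<'E'
from h import *
s=observe();print(s)
for n in("side","top"):
    p=get_image(n);cv2.imwrite(f"pics/{n}0.png",p["image"][:,:,::-1]);np.savez(f"{n}0.npz",**p)
    print(n,p["origin"],p["orientation"],p["fx"])
    C=cloud(p)
    for q in["fixture","sleeve","pin_tip","button_left_cap","button_right_cap","flange","mat","oil","spanner","blanks","jar"]:
        for d in look_for(p,q)[:2]: print(q,np.round(w(p,d["at"]),4),round(d["confidence"],2))
    for q in["sleeve","flange"]:
        for d in cut_out(p,q)[:1]:
            m=d["region"]&(p["z_map"]>0);P=C[m];print(q,m.sum(),P.min(0),P.max(0));np.save(f"{n}_{q}.npy",P)
E
```

```text
{'time': 0.0, 'joint_positions': array([ 1.12853198,  0.42676772,  0.07383199,  1.60663042, -0.03413921,
        1.11079081, -0.0671167 ]), 'joint_vel': array([ 3.79559882e-04,  1.27684384e-04,  1.59000603e-03,  2.35589672e-04,
       -7.75071142e-04,  2.67157481e-05,  4.59452681e-04]), 'effort': array([-2.37864715e-04, -9.49815059e+01,  3.76040116e+00, -4.63507175e+01,
        1.89931656e-02,  1.04182944e-02, -1.12020234e-04]), 'ee_pos': array([ 0.1946771 , -0.6458774 ,  0.23057586]), 'tcp_rot': array([-3.10670591e+00, -4.57964403e-01,  3.97807967e-04]), 'contact_force': array([-0.60813922, -0.18642414, -0.53297684]), 'moment': array([ 0.03232306, -0.00946225, -0.00280945]), 'finger_force': 0.0, 'grip_width': 1.0014800636044898}
side [ 0.34343422 -0.54429499  0.59332995] [-2.26722146  0.39633178 -0.20105645] 415.78771931876076
fixture [ 0.551  -0.2156  0.008 ] 0.55
sleeve [ 0.5732 -0.196   0.0535] 0.72
sleeve [0.5218 0.1549 0.0009] 0.27
pin_tip [ 0.5743 -0.1958  0.0546] 0.57
button_right_cap [ 0.5729 -0.196   0.0559] 0.43
button_right_cap [ 0.6039 -0.2871  0.0616] 0.43
flange [0.531
[... 384 characters left out ...]
 0.00209093] [0.6061435  0.30892652 0.06155515]
top [0.48580177 0.02762435 1.16008581] [-2.20697164  2.20434837 -0.08387917] 452.6313703758761
fixture [ 0.5792 -0.1867  0.0552] 0.65
fixture [ 0.5729 -0.1932  0.0098] 0.58
sleeve [ 0.5816 -0.1881  0.0552] 0.66
pin_tip [ 0.5784 -0.19    0.0562] 0.74
button_left_cap [ 0.5701 -0.192   0.011 ] 0.36
flange [0.533  0.2381 0.0138] 0.72
mat [ 5.503e-01  1.972e-01 -4.000e-04] 0.74
oil [0.6322 0.1788 0.1169] 0.57
spanner [0.5626 0.3353 0.0128] 0.7
blanks [ 0.5408 -0.104   0.0604] 0.86
sleeve 707 [ 0.50707957 -0.24043122  0.00481405] [ 0.63742208 -0.14701208  0.06976884]
flange 1669 [ 0.46930528  0.17109443 -0.00297366] [0.60930471 0.31153313 0.06493404]
```

View pics/side0.png

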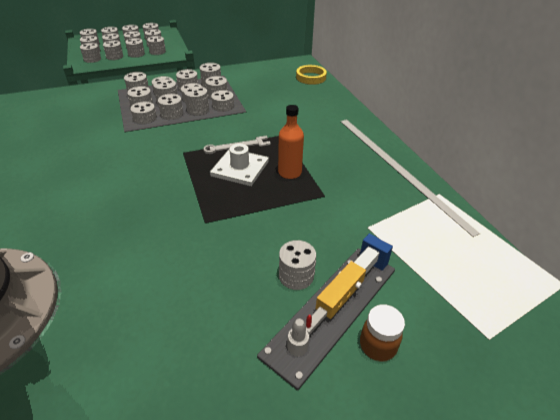

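View pics/top0.png

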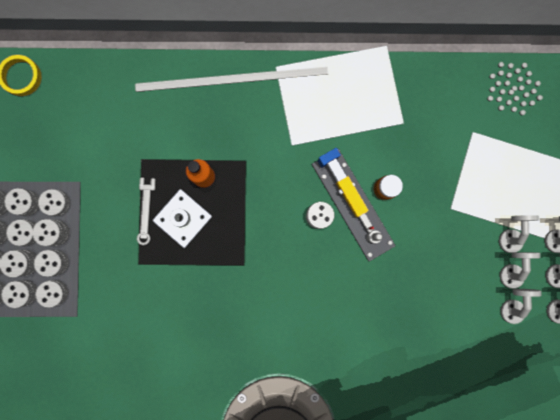

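Run:
```python
from h import *
for n in("side","top"):
    p=dict(np.load(f"{n}0.npz",allow_pickle=True));C=cloud(p)
    hsv=cv2.cvtColor(p["image"],cv2.COLOR_RGB2HSV);H,S,V=[hsv[...,i].astype(int) for i in range(3)];Z=C[...,2]
    reg=(C[...,0]>.42)&(C[...,0]<.72)&(C[...,1]>-.36)&(C[...,1]<-.06)
    # yellow sleeve top
    m=reg&(H>20)&(H<35)&(S>120)&(Z>.048)&(Z<.063)
    P=C[m];r=cv2.minAreaRect((P[:,:2]*1000).astype(np.float32));print(n,"sleeve",m.sum(),r,np.median(P[:,2]))
    m=reg&((H<6)|(H>174))&(S>120)&(Z>.03);print("red",m.sum(),np.median(C[m],0) if m.any() else 0, C[m][:,2].max() if m.any() else 0)
    m=reg&(H>100)&(H<125)&(S>100)&(Z>.053)&(Z<.067);P=C[m];print("post",m.sum(),cv2.minAreaRect((P[:,:2]*1000).astype(np.float32)) if m.sum()>5 else 0)
    # flange
    f=(C[...,0]>.45)&(C[...,0]<.63)&(C[...,1]>.15)&(C[...,1]<.33)&(S<60)&(V>80)
    m=f&(Z>.009)&(Z<.024);P=C[m];print("plate",m.sum(),cv2.minAreaRect((P[:,:2]*1000).astype(np.float32)),np.median(P[:,2]))
    m=f&(Z>.052)&(Z<.068);P=C[m];print("hubtop",m.sum(),cv2.minEnclosingCircle((P[:,:2]*1000).astype(np.float32)),np.median(P[:,2]))
```

```text
side sleeve 790 ((591.24658203125, -182.7034912109375), (98.1490707397461, 27.768415451049805), 30.413606643676758) 0.05395389770722758
red 51 [ 0.51081015 -0.23090095  0.05524428] 0.06612108648677828
post 304 ((687.3931884765625, -127.473876953125), (23.634851455688477, 50.844085693359375), 28.361873626708984)
plate 984 ((543.8189086914062, 253.52191162109375), (168.59506225585938, 153.17811584472656), 83.19021606445312) 0.013740608655228248
hubtop 185 ((535.6712646484375, 241.3622283935547), 23.139904022216797) 0.058017234500000736
top sleeve 502 ((590.8387451171875, -183.89895629882812), (99.27298736572266, 31.225128173828125), 29.519969940185547) 0.05500142672949859
red 7 [ 0.51159785 -0.227284    0.06481164] 0.0697688396693803
post 185 ((688.616943359375, -126.71353149414062), (23.179956436157227, 49.68810272216797), 29.91690444946289)
plate 1448 ((543.9462890625, 252.639404296875), (167.7401885986328, 154.78639221191406), 83.92414855957031) 0.014752445970798611
hubtop 199 ((536.9873657226562, 240.5655059814453), 21.742477416992188) 0.059432069839502555
```

The pictures match the text. The fixture runs from the blue post (top 330,157) to the shaft (375,237), at about 30°. The flange is hub up at (181,218), with the oil bottle beside it at (200,172). The measured heights fit too: sleeve top 55, hub top 59–60 and post top about 60 mm. Next I refine the poses and work out the tool yaw.

Run:
```python
from h import *
s=observe();Rt=R.from_rotvec(s["tcp_rot"]).as_matrix();print("tool y",Rt[:,1],"yaw",np.degrees(np.arctan2(Rt[1,1],Rt[0,1])))
for n in("side","top"):
    p=dict(np.load(f"{n}0.npz",allow_pickle=True));C=cloud(p);im=p["image"].astype(int);Z=C[...,2]
    f=(np.hypot(C[...,0]-.536,C[...,1]-.241)<.085)&(im.min(-1)>110)&(Z>.008)&(Z<.024)
    k,l,st,_=cv2.connectedComponentsWithStats(f.astype(np.uint8));f=l==1+st[1:,4].argmax()
    P=C[f];print(n,"plate",f.sum(),cv2.minAreaRect((P[:,:2]*1000).astype(np.float32)),np.median(P[:,2]))
    # shaft and hub tops
    for c,zl in(((.4915,-.241),(.066,.085)),((.4915,-.241),(.036,.047)),((.536,.241),(.054,.068))):
        m=(np.hypot(C[...,0]-c[0],C[...,1]-c[1])<.03)&(Z>zl[0])&(Z<zl[1]);P=C[m]
        print(n,"circ",zl,m.sum(),P.mean(0),cv2.minEnclosingCircle((P[:,:2]*1000).astype(np.float32)) if m.sum()>3 else "")
    for nm,c in(("blanks",(.54,-.108)),("jar",(.607,-.287))):
        m=(np.hypot(C[...,0]-c[0],C[...,1]-c[1])<.05)&(Z>.052)&(Z<.08);P=C[m]
        print(nm,m.sum(),cv2.minEnclosingCircle((P[:,:2]*1000).astype(np.float32)) if m.sum()>3 else "")
```

```text
tool y [ 2.88597004e-01 -9.57450660e-01 -5.32919314e-05] yaw -73.22602066944002
side plate 825 ((536.730224609375, 241.6651153564453), (107.65865325927734, 105.05049896240234), 49.245094299316406) 0.013863591134369857
side circ (0.066, 0.085) 151 [ 0.48971365 -0.24412264  0.07326271] ((497.53179931640625, -237.2485809326172), 17.473867416381836)
side circ (0.036, 0.047) 248 [ 0.49250252 -0.24438159  0.0406426 ] ((497.802001953125, -239.24984741210938), 23.26654052734375)
side circ (0.054, 0.068) 162 [0.53634582 0.23901006 0.05799447] ((535.66845703125, 241.36228942871094), 23.139745712280273)
blanks 882 ((544.0380249023438, -103.86988067626953), 32.60860824584961)
jar 1075 ((614.2470703125, -275.14202880859375), 27.03729248046875)
top plate 1364 ((537.2992553710938, 241.54420471191406), (105.23902893066406, 104.83177947998047), 49.16087341308594) 0.01489417186677533
top circ (0.066, 0.085) 54 [ 0.49169782 -0.23981337  0.07480021] ((499.2584228515625, -237.91650390625), 17.98930549621582)
top circ (0.036, 0.047) 83 [ 0.49547195 -0.2345472   0.04136376] ((497.9306945800781, -238.81187438964844), 22.653303146362305)
top circ (0.054, 0.068) 193 [0.53699944 0.24101771 0.05951895] ((536.860595703125, 240.6950225830078), 21.591203689575195)
blanks 532 ((544.1279296875, -103.9184341430664), 31.706714630126953)
jar 390 ((615.3206176757812, -275.8363952636719), 26.7943115234375)
```

Call:
move_arm --commands '[{"tx": 0.4,"ty": 0.45,"az": 0.27,"hand": 0.25},{"tx": 0.65,"ty": 0.74,"az": 0.27,"hand": 0.25},{"tx": 0.65,"ty": 0.74,"az": 0.27,"hand": 0.25},{"tx": 0.65,"ty": 0.74,"az": 0.27,"hand": 0.25},{"tx": 0.65,"ty": 0.74,"az": 0.27,"hand": 0.25},{"tx": 0.65,"ty": 0.74,"az": 0.27,"hand": 0.25},{"tx": 0.65,"ty": 0.74,"az": 0.27,"hand": 0.25},{"tx": 0.65,"ty": 0.74,"az": 0.27,"hand": 0.25}]' --newtons 40

```text
$.commands[0]: bad value
```

Call:
move_arm --commands '[{"tx": 0.4,"ty": 0.45,"tz": 0,"ax": 0,"ay": 0,"az": 0.27,"hand": 0.25},{"tx": 0.65,"ty": 0.74,"tz": 0,"ax": 0,"ay": 0,"az": 0.27,"hand": 0.25},{"tx": 0.65,"ty": 0.74,"tz": 0,"ax": 0,"ay": 0,"az": 0.27,"hand": 0.25},{"tx": 0.65,"ty": 0.74,"tz": 0,"ax": 0,"ay": 0,"az": 0.27,"hand": 0.25},{"tx": 0.65,"ty": 0.74,"tz": 0,"ax": 0,"ay": 0,"az": 0.27,"hand": 0.25},{"tx": 0.65,"ty": 0.74,"tz": 0,"ax": 0,"ay": 0,"az": 0.27,"hand": 0.25},{"tx": 0.65,"ty": 0.74,"tz": 0,"ax": 0,"ay": 0,"az": 0.27,"hand": 0.25},{"tx": 0.65,"ty": 0.74,"tz": 0,"ax": 0,"ay": 0,"az": 0.27,"hand": 0.25}]' --newtons 40

```text
time: 2.07
ee_pos: [0.3938, -0.4195, 0.2316]
tcp_rot: [3.035, 0.808, 0.0]
contact_force: [0.7, -0.4, -0.7]
grip_width: 0.753
finger_force: 0.0
```

Call:
move_arm --commands '[{"tx": 0.65,"ty": 0.74,"tz": 0,"ax": 0,"ay": 0,"az": 0,"hand": 0.25},{"tx": 0.65,"ty": 0.74,"tz": 0,"ax": 0,"ay": 0,"az": 0.03,"hand": 0.25},{"tx": 0.65,"ty": 0.74,"tz": 0,"ax": 0,"ay": 0,"az": 0,"hand": 0.25},{"tx": 0.65,"ty": 0.74,"tz": 0,"ax": 0,"ay": 0,"az": 0,"hand": 0.25},{"tx": 0.65,"ty": 0.74,"tz": 0,"ax": 0,"ay": 0,"az": 0,"hand": 0.25},{"tx": 0.65,"ty": 0.74,"tz": 0,"ax": 0,"ay": 0,"az": 0,"hand": 0.25},{"tx": 0.65,"ty": 0.74,"tz": -0.2,"ax": 0,"ay": 0,"az": 0,"hand": 0.25},{"tx": 0.5,"ty": 0.6,"tz": -0.6,"ax": 0,"ay": 0,"az": 0,"hand": 0.25}]'

```text
time: 2.73
ee_pos: [0.5984, -0.1874, 0.2022]
tcp_rot: [3.033, 0.812, 0.009]
contact_force: [-0.1, -0.4, 0.1]
grip_width: 0.752
finger_force: 0.0
```

Call:
move_arm --commands '[{"tx": 0.25,"ty": 0.3,"tz": -0.8,"ax": 0,"ay": 0,"az": 0,"hand": 0.25},{"tx": 0.15,"ty": 0.15,"tz": -0.6,"ax": 0,"ay": 0,"az": 0,"hand": 0.25},{"tx": 0,"ty": 0,"tz": 0,"ax": 0,"ay": 0,"az": 0,"hand": 0.25},{"tx": 0,"ty": 0,"tz": 0,"ax": 0,"ay": 0,"az": 0,"hand": 0.25},{"tx": 0,"ty": 0,"tz": 0,"ax": 0,"ay": 0,"az": 0,"hand": 0.25},{"tx": 0,"ty": 0,"tz": 0,"ax": 0,"ay": 0,"az": 0,"hand": 0.25},{"tx": 0,"ty": 0,"tz": 0,"ax": 0,"ay": 0,"az": 0,"hand": 0.25},{"tx": 0,"ty": 0,"tz": 0,"ax": 0,"ay": 0,"az": 0,"hand": 0.25}]'

```text
time: 3.4
ee_pos: [0.611, -0.1727, 0.1447]
tcp_rot: [3.035, 0.809, 0.003]
contact_force: [0.8, -0.1, -0.6]
grip_width: 0.749
finger_force: 0.0
```

Call:
move_arm --commands '[{"tx": 0.03,"ty": 0.04,"tz": -0.8,"ax": 0,"ay": 0,"az": 0.03,"hand": 0.25},{"tx": 0,"ty": 0,"tz": -0.8,"ax": 0,"ay": 0,"az": 0,"hand": 0.25},{"tx": 0,"ty": 0,"tz": -0.8,"ax": 0,"ay": 0,"az": 0,"hand": 0.25},{"tx": 0,"ty": 0,"tz": -0.5,"ax": 0,"ay": 0,"az": 0,"hand": 0.25},{"tx": 0,"ty": 0,"tz": -0.2,"ax": 0,"ay": 0,"az": 0,"hand": 0.25},{"tx": 0,"ty": 0,"tz": 0,"ax": 0,"ay": 0,"az": 0,"hand": 0.25},{"tx": 0,"ty": 0,"tz": 0,"ax": 0,"ay": 0,"az": 0,"hand": 0.25},{"tx": 0,"ty": 0,"tz": 0,"ax": 0,"ay": 0,"az": 0,"hand": 0.25}]'

```text
time: 4.07
ee_pos: [0.6131, -0.1706, 0.0211]
tcp_rot: [3.033, 0.815, 0.003]
contact_force: [-0.1, -0.1, 0.8]
grip_width: 0.75
finger_force: 0.0
```

Run:
```python
from h import *
p=get_image("side");i=p["image"][:,:,::-1];cv2.imwrite("pics/s1.png",cv2.resize(i[200:400,240:440],(800,600*4//3*0+600)))
```

```text
(no output)
```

View pics/s1.png

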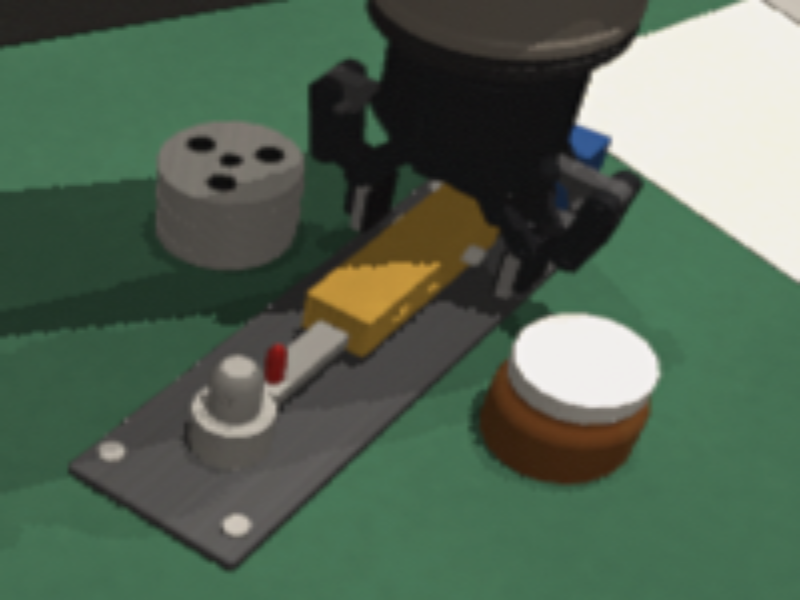

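The fingers straddle the sleeve: left pad at (357,205) and right pad at (510,270), with the button (475,255) on the line between them. Closing now.

Call:
move_arm --commands '[{"tx": 0,"ty": 0,"tz": 0,"ax": 0,"ay": 0,"az": 0,"hand": 1},{"tx": 0,"ty": 0,"tz": 0,"ax": 0,"ay": 0,"az": 0,"hand": 1},{"tx": 0,"ty": 0,"tz": 0,"ax": 0,"ay": 0,"az": 0,"hand": 1},{"tx": 0,"ty": 0,"tz": 0,"ax": 0,"ay": 0,"az": 0,"hand": 1},{"tx": 0,"ty": 0,"tz": 0,"ax": 0,"ay": 0,"az": 0,"hand": 1},{"tx": 0,"ty": 0,"tz": 0,"ax": 0,"ay": 0,"az": 0,"hand": 1},{"tx": 0,"ty": 0,"tz": 0,"ax": 0,"ay": 0,"az": 0,"hand": 1},{"tx": 0,"ty": 0,"tz": 0,"ax": 0,"ay": 0,"az": 0,"hand": 1}]' --newtons 40

```text
time: 4.78
ee_pos: [0.6123, -0.1698, 0.0204]
tcp_rot: [-3.034, -0.816, -0.001]
contact_force: [-4.4, 3.2, 12.6]
grip_width: 0.343
finger_force: 41.6
```

Call:
move_arm --commands '[{"tx": 0.065,"ty": 0.0375,"tz": 0,"ax": 0,"ay": 0,"az": 0,"hand": 1},{"tx": 0.065,"ty": 0.0375,"tz": 0,"ax": 0,"ay": 0,"az": 0,"hand": 1},{"tx": 0.065,"ty": 0.0375,"tz": 0,"ax": 0,"ay": 0,"az": 0,"hand": 1},{"tx": 0.065,"ty": 0.0375,"tz": 0,"ax": 0,"ay": 0,"az": 0,"hand": 1},{"tx": 0.065,"ty": 0.0375,"tz": 0,"ax": 0,"ay": 0,"az": 0,"hand": 1},{"tx": 0.065,"ty": 0.0375,"tz": 0,"ax": 0,"ay": 0,"az": 0,"hand": 1},{"tx": 0.055,"ty": 0.032,"tz": 0,"ax": 0,"ay": 0,"az": 0,"hand": 1},{"tx": 0,"ty": 0,"tz": 0,"ax": 0,"ay": 0,"az": 0,"hand": 1}]'

```text
time: 5.45
ee_pos: [0.6308, -0.159, 0.0204]
tcp_rot: [-3.033, -0.817, -0.003]
contact_force: [2.8, 6.1, 7.4]
grip_width: 0.345
finger_force: 39.7
```

Call:
move_arm --commands '[{"tx": 0.02,"ty": 0.0115,"tz": 0,"ax": 0,"ay": 0,"az": 0,"hand": 1},{"tx": 0.02,"ty": 0.0115,"tz": 0,"ax": 0,"ay": 0,"az": 0,"hand": 1},{"tx": 0.02,"ty": 0.0115,"tz": 0,"ax": 0,"ay": 0,"az": 0,"hand": 1},{"tx": 0.015,"ty": 0.009,"tz": 0,"ax": 0,"ay": 0,"az": 0,"hand": 1},{"tx": 0.015,"ty": 0.009,"tz": 0,"ax": 0,"ay": 0,"az": 0,"hand": 1},{"tx": 0,"ty": 0,"tz": 0,"ax": 0,"ay": 0,"az": 0,"hand": 1},{"tx": 0,"ty": 0,"tz": 0,"ax": 0,"ay": 0,"az": 0,"hand": 1},{"tx": 0,"ty": 0,"tz": 0,"ax": 0,"ay": 0,"az": 0,"hand": 1}]'

```text
time: 6.12
ee_pos: [0.634, -0.1572, 0.0204]
tcp_rot: [-3.034, -0.816, -0.002]
contact_force: [-2.4, 2.8, 11.4]
grip_width: 0.344
finger_force: 40.4
```

Run:
```python
from h import *
p=get_image("side");i=p["image"][:,:,::-1];cv2.imwrite("pics/s2.png",cv2.resize(i[230:380,260:420],(640,600)))
np.savez("side2.npz",**p)
C=cloud(p);hsv=cv2.cvtColor(p["image"],cv2.COLOR_RGB2HSV);H,S=hsv[...,0].astype(int),hsv[...,1]
m=((H<6)|(H>174))&(S>120)&(C[...,2]>.03)&(C[...,0]>.48)&(C[...,0]<.58)&(C[...,1]>-.26)&(C[...,1]<-.18)
print("red",m.sum(),np.median(C[m],0),C[m][:,2].max())
```

```text
red 54 [ 0.53262102 -0.21818134  0.05440398] 0.06646313926591907
```

View pics/s2.png

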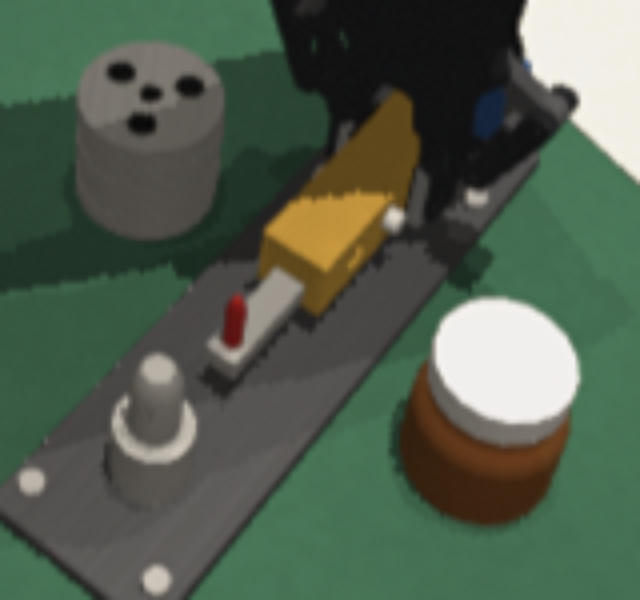

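The pin moved 25.2 mm and the white button is out again at (393,220). Releasing and going up.

Call:
move_arm --commands '[{"tx": 0,"ty": 0,"tz": 0,"ax": 0,"ay": 0,"az": 0,"hand": 0.2},{"tx": 0,"ty": 0,"tz": 0,"ax": 0,"ay": 0,"az": 0,"hand": 0.2},{"tx": 0,"ty": 0,"tz": 0,"ax": 0,"ay": 0,"az": 0,"hand": 0.2},{"tx": 0,"ty": 0,"tz": 0,"ax": 0,"ay": 0,"az": 0,"hand": 0.2},{"tx": 0,"ty": 0,"tz": 0.3,"ax": 0,"ay": 0,"az": 0,"hand": 0.2},{"tx": 0,"ty": 0,"tz": 0.8,"ax": 0,"ay": 0,"az": 0,"hand": 0.2},{"tx": 0,"ty": 0,"tz": 1,"ax": 0,"ay": 0,"az": 0,"hand": 0.2},{"tx": -0.2,"ty": 0.2,"tz": 0.9,"ax": 0,"ay": 0,"az": 0,"hand": 0.1}]'

```text
time: 6.83
ee_pos: [0.6259, -0.1511, 0.1416]
tcp_rot: [3.034, 0.813, 0.0]
contact_force: [-0.2, 0.3, 1.3]
grip_width: 0.897
finger_force: 0.0
```

Call:
move_arm --commands '[{"tx": -0.5,"ty": 0.8,"tz": 0,"ax": 0,"ay": 0,"az": 0,"hand": 0},{"tx": -0.5,"ty": 0.85,"tz": 0,"ax": 0,"ay": 0,"az": 0,"hand": 0},{"tx": -0.5,"ty": 0.85,"tz": 0,"ax": 0,"ay": 0,"az": 0,"hand": 0},{"tx": -0.5,"ty": 0.85,"tz": 0,"ax": 0,"ay": 0,"az": 0,"hand": 0},{"tx": -0.2,"ty": 1,"tz": 0,"ax": 0,"ay": 0,"az": 0,"hand": 0},{"tx": 0,"ty": 1,"tz": 0,"ax": 0,"ay": 0,"az": 0,"hand": 0},{"tx": 0,"ty": 1,"tz": 0,"ax": 0,"ay": 0,"az": 0,"hand": 0},{"tx": 0,"ty": 1,"tz": 0,"ax": 0,"ay": 0,"az": 0,"hand": 0}]'

```text
time: 7.5
ee_pos: [0.5371, 0.1459, 0.1405]
tcp_rot: [3.034, 0.815, 0.002]
contact_force: [2.1, -0.6, -0.7]
grip_width: 0.999
finger_force: 0.0
```

Call:
move_arm --commands '[{"tx": 0,"ty": 0.9,"tz": 0,"ax": 0,"ay": 0,"az": 0,"hand": 0},{"tx": 0,"ty": 0.8,"tz": 0,"ax": 0,"ay": 0,"az": 0,"hand": 0},{"tx": 0,"ty": 0.55,"tz": 0,"ax": 0,"ay": 0,"az": 0,"hand": 0},{"tx": 0,"ty": 0,"tz": -0.3,"ax": 0,"ay": 0,"az": 0,"hand": 0},{"tx": 0,"ty": 0,"tz": -0.3,"ax": 0,"ay": 0,"az": 0,"hand": 0},{"tx": 0,"ty": 0,"tz": 0,"ax": 0,"ay": 0,"az": 0,"hand": 0},{"tx": 0,"ty": 0,"tz": 0,"ax": 0,"ay": 0,"az": 0,"hand": 0},{"tx": 0,"ty": 0,"tz": 0,"ax": 0,"ay": 0,"az": 0,"hand": 0}]'

```text
time: 8.17
ee_pos: [0.5377, 0.2329, 0.1155]
tcp_rot: [3.034, 0.813, -0.0]
contact_force: [-0.7, -0.5, -0.6]
grip_width: 1.002
finger_force: 0.0
```

Run:
```python
from h import *
for n in("side","top"):
    p=get_image(n);np.savez(f"{n}3.npz",**p)
    C=cloud(p);im=p["image"];hsv=cv2.cvtColor(im,cv2.COLOR_RGB2HSV);H,S=hsv[...,0].astype(int),hsv[...,1]
    X,Y,Z=C[...,0],C[...,1],C[...,2];reg=(X>.42)&(X<.72)&(Y>-.36)&(Y<-.06)
    m=reg&(H>20)&(H<35)&(S>120)&(Z>.048)&(Z<.063);P=C[m]
    print(n,"sleeve",cv2.minAreaRect((P[:,:2]*1000).astype(np.float32)))
    m=reg&((H<6)|(H>174))&(S>120)&(Z>.03)&(X<.58);v,u=np.nonzero(m);print("red",m.sum(),C[m].mean(0),"uv",u.mean(),v.min(),v.max())
    # predicted pixels for pin tip / shaft top / seat
    def pr(q):
        c=Rm(p["orientation"]).T@(np.array(q)-p["origin"]);return np.round([p["fx"]*c[0]/c[2]+p["cx"],p["fy"]*c[1]/c[2]+p["cy"]],1)
    th=np.radians(30);e=np.array([np.cos(th),np.sin(th)]);s=np.array([.5907,-.1834])-.115*e
    print("seat est",s,"shafttop",pr([*s,.078]),"seatc",pr([*s,.042]),"pintip",pr([*(s+.05*e),.065]),"pinbase",pr([*(s+.05*e),.038]))
    v0,v1,u0,u1=(300,370,270,340) if n=="side" else (205,260,345,400)
    cv2.imwrite(f"pics/{n}3.png",cv2.resize(im[v0:v1,u0:u1,::-1],(400,400*(v1-v0)//(u1-u0)),interpolation=cv2.INTER_CUBIC))
a=[cv2.imread(f"pics/{n}3.png")[:400] for n in("side","top")]
cv2.imwrite("pics/both3.png",np.hstack([cv2.resize(x,(400,400)) for x in a]))
```

```text
side sleeve ((613.6937255859375, -169.3440704345703), (98.61207580566406, 27.77080535888672), 30.40591812133789)
red 52 [ 0.53268551 -0.21781671  0.0543186 ] uv 318.0 304 316
seat est [ 0.49110708 -0.2409    ] shafttop [299.2 321.7] seatc [298.1 335.4] pintip [319.  304.7] pinbase [317.7 315. ]
top sleeve ((612.5800170898438, -171.28277587890625), (99.37339782714844, 31.191184997558594), 30.235511779785156)
red 6 [ 0.53461051 -0.2153226   0.06328831] uv 366.5 218 219
seat est [ 0.49110708 -0.2409    ] shafttop [378.6 236.3] seatc [375.  236.4] pintip [366.9 218.6] pinbase [364.5 219. ]
```

View pics/both3.png

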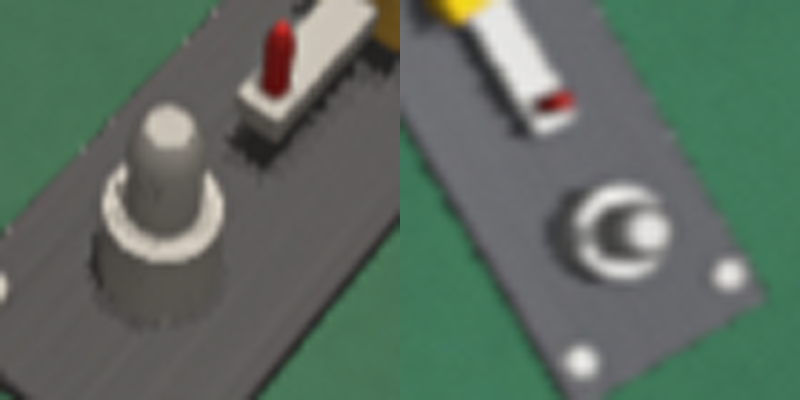

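The projected seat and pin agree within 1 px in both views: shaft top at side (299,322) and top (379,236). The pin tip is where the next hole puts it. Now the flange.

Call:
move_arm --commands '[{"tx": -0.02,"ty": 0.21,"tz": -0.6,"ax": 0,"ay": 0,"az": 0,"hand": 0},{"tx": 0,"ty": 0,"tz": -0.6,"ax": 0,"ay": 0,"az": 0,"hand": 0},{"tx": 0,"ty": 0,"tz": -0.6,"ax": 0,"ay": 0,"az": 0,"hand": 0},{"tx": 0,"ty": 0,"tz": -0.35,"ax": 0,"ay": 0,"az": 0,"hand": 0},{"tx": 0,"ty": 0,"tz": -0.15,"ax": 0,"ay": 0,"az": 0,"hand": 0},{"tx": 0,"ty": 0,"tz": 0,"ax": 0,"ay": 0,"az": 0,"hand": 0},{"tx": 0,"ty": 0,"tz": 0,"ax": 0,"ay": 0,"az": 0,"hand": 0},{"tx": 0,"ty": 0,"tz": 0,"ax": 0,"ay": 0,"az": 0,"hand": 0}]'

```text
time: 8.93
ee_pos: [0.5374, 0.2428, 0.0246]
tcp_rot: [-3.034, -0.815, -0.003]
contact_force: [-0.4, -0.2, 0.1]
grip_width: 0.993
finger_force: 0.0
```

Call:
move_arm --commands '[{"tx": -0.01,"ty": -0.03,"tz": 0,"ax": 0,"ay": 0,"az": 0,"hand": 0},{"tx": 0,"ty": 0,"tz": 0,"ax": 0,"ay": 0,"az": 0,"hand": 0.4},{"tx": 0,"ty": 0,"tz": 0,"ax": 0,"ay": 0,"az": 0,"hand": 1},{"tx": 0,"ty": 0,"tz": 0,"ax": 0,"ay": 0,"az": 0,"hand": 1},{"tx": 0,"ty": 0,"tz": 0,"ax": 0,"ay": 0,"az": 0,"hand": 1},{"tx": 0,"ty": 0,"tz": 0,"ax": 0,"ay": 0,"az": 0,"hand": 1},{"tx": 0,"ty": 0,"tz": 0,"ax": 0,"ay": 0,"az": 0,"hand": 1},{"tx": 0,"ty": 0,"tz": 0,"ax": 0,"ay": 0,"az": 0,"hand": 1}]' --newtons 60

```text
time: 9.6
ee_pos: [0.5363, 0.2415, 0.0239]
tcp_rot: [-3.034, -0.816, -0.001]
contact_force: [-2.0, -1.2, 10.1]
grip_width: 0.493
finger_force: 61.2
```

Call:
move_arm --commands '[{"tx": 0,"ty": 0,"tz": 0.2,"ax": 0,"ay": 0,"az": 0,"hand": 1},{"tx": 0,"ty": 0,"tz": 0.5,"ax": 0,"ay": 0,"az": 0,"hand": 1},{"tx": 0,"ty": 0,"tz": 0.8,"ax": 0,"ay": 0,"az": 0,"hand": 1},{"tx": 0,"ty": 0,"tz": 0.9,"ax": 0,"ay": 0,"az": 0,"hand": 1},{"tx": 0,"ty": 0,"tz": 0.8,"ax": 0,"ay": 0,"az": 0,"hand": 1},{"tx": 0,"ty": 0,"tz": 0.3,"ax": 0,"ay": 0,"az": 0,"hand": 1},{"tx": 0,"ty": 0,"tz": 0,"ax": 0,"ay": 0,"az": 0,"hand": 1},{"tx": 0,"ty": 0,"tz": 0,"ax": 0,"ay": 0,"az": 0,"hand": 1}]'

```text
time: 10.27
ee_pos: [0.536, 0.241, 0.1628]
tcp_rot: [3.034, 0.815, 0.0]
contact_force: [-0.4, -0.3, -4.0]
grip_width: 0.493
finger_force: 61.8
```

Call:
move_arm --commands '[{"tx": -0.7,"ty": -0.1,"tz": 0,"ax": 0,"ay": 0,"az": 0.3,"hand": 1},{"tx": -0.45,"ty": -0.6,"tz": 0,"ax": 0,"ay": 0,"az": 0.3,"hand": 1},{"tx": 0,"ty": -0.9,"tz": 0,"ax": 0,"ay": 0,"az": 0.3,"hand": 1},{"tx": 0,"ty": -1,"tz": 0,"ax": 0,"ay": 0,"az": 0.3,"hand": 1},{"tx": 0,"ty": -1,"tz": 0,"ax": 0,"ay": 0,"az": 0.3,"hand": 1},{"tx": 0,"ty": -1,"tz": 0,"ax": 0,"ay": 0,"az": 0.3,"hand": 1},{"tx": 0,"ty": -1,"tz": 0,"ax": 0,"ay": 0,"az": 0.3,"hand": 1},{"tx": 0,"ty": -1,"tz": 0,"ax": 0,"ay": 0,"az": 0.3,"hand": 1}]'

```text
time: 10.93
ee_pos: [0.4885, -0.0247, 0.1612]
tcp_rot: [-2.905, -1.191, 0.005]
contact_force: [2.2, -0.6, -3.3]
grip_width: 0.495
finger_force: 61.8
```

Call:
move_arm --commands '[{"tx": 0,"ty": -1,"tz": 0,"ax": 0,"ay": 0,"az": 0.3,"hand": 1},{"tx": 0,"ty": -1,"tz": 0,"ax": 0,"ay": 0,"az": 0.3,"hand": 1},{"tx": 0,"ty": -1,"tz": 0,"ax": 0,"ay": 0,"az": 0.3,"hand": 1},{"tx": 0,"ty": -1,"tz": 0,"ax": 0,"ay": 0,"az": 0.3,"hand": 1},{"tx": 0,"ty": -0.8,"tz": 0,"ax": 0,"ay": 0,"az": 0.3,"hand": 1},{"tx": 0,"ty": -0.45,"tz": 0,"ax": 0,"ay": 0,"az": 0.3,"hand": 1},{"tx": 0,"ty": 0,"tz": 0,"ax": 0,"ay": 0,"az": 0.08,"hand": 1},{"tx": 0,"ty": 0,"tz": 0,"ax": 0,"ay": 0,"az": 0,"hand": 1}]'

```text
time: 11.6
ee_pos: [0.4887, -0.2332, 0.1609]
tcp_rot: [-2.775, -1.465, 0.004]
contact_force: [0.4, -0.6, -3.1]
grip_width: 0.496
finger_force: 62.0
```

Call:
move_arm --commands '[{"tx": 0.05,"ty": -0.19,"tz": -0.3,"ax": 0,"ay": 0,"az": 0,"hand": 1},{"tx": 0,"ty": 0,"tz": -0.4,"ax": 0,"ay": 0,"az": 0,"hand": 1},{"tx": 0,"ty": 0,"tz": -0.25,"ax": 0,"ay": 0,"az": 0,"hand": 1},{"tx": 0,"ty": 0,"tz": -0.15,"ax": 0,"ay": 0,"az": 0,"hand": 1},{"tx": 0,"ty": 0,"tz": 0,"ax": 0,"ay": 0,"az": 0,"hand": 1},{"tx": 0,"ty": 0,"tz": 0,"ax": 0,"ay": 0,"az": 0,"hand": 1},{"tx": 0,"ty": 0,"tz": 0,"ax": 0,"ay": 0,"az": 0,"hand": 1},{"tx": 0,"ty": 0,"tz": 0,"ax": 0,"ay": 0,"az": 0,"hand": 1}]'

```text
time: 12.27
ee_pos: [0.4926, -0.2403, 0.12]
tcp_rot: [2.776, 1.469, 0.001]
contact_force: [0.6, -0.1, -3.5]
grip_width: 0.491
finger_force: 62.1
```

Run:
```python
from h import *
s=observe();print(s["ee_pos"],s["tcp_rot"],s["contact_force"])
for n in("side","top"):
    p=get_image(n);np.savez(f"{n}4.npz",**p);C=cloud(p);im=p["image"];X,Y,Z=[C[...,i] for i in range(3)]
    zt=s["ee_pos"][2]-.0209+.012
    f=(np.hypot(X-.491,Y+.241)<.085)&(im.min(-1)>90)&(abs(Z-zt)<.008)
    P=C[f];print(n,"plate",f.sum(),cv2.minAreaRect((P[:,:2]*1000).astype(np.float32)),np.median(P[:,2]),"expect",zt)
    A=np.c_[P[:,:2],np.ones(len(P))];print("tilt",np.linalg.lstsq(A,P[:,2],rcond=None)[0][:2])
i=np.load("side4.npz",allow_pickle=True)["image"][:,:,::-1];a=cv2.resize(i[230:380,220:380],(500,470))
i=np.load("top4.npz",allow_pickle=True)["image"][:,:,::-1];b=cv2.resize(i[190:290,325:430],(300,286))
o=np.zeros((470,800,3),np.uint8);o[:,:500]=a;o[:286,500:]=b;cv2.imwrite("pics/both4.png",o)
```

```text
[ 0.49263129 -0.24027821  0.11995277] [2.77599766e+00 1.46921087e+00 1.04167220e-03] [ 0.60082132 -0.14685891 -3.52801156]
side plate 2226 ((493.4554443359375, -240.74032592773438), (105.71700286865234, 104.05560302734375), 74.72430419921875) 0.10996999908317245 expect 0.11105276998377553
tilt [0.00548592 0.01417873]
top plate 833 ((495.191162109375, -235.7701873779297), (94.77435302734375, 104.03768920898438), 74.80703735351562) 0.11088989889957013 expect 0.11105276998377553
tilt [-0.00501541 -0.0021819 ]
```

View pics/both4.png

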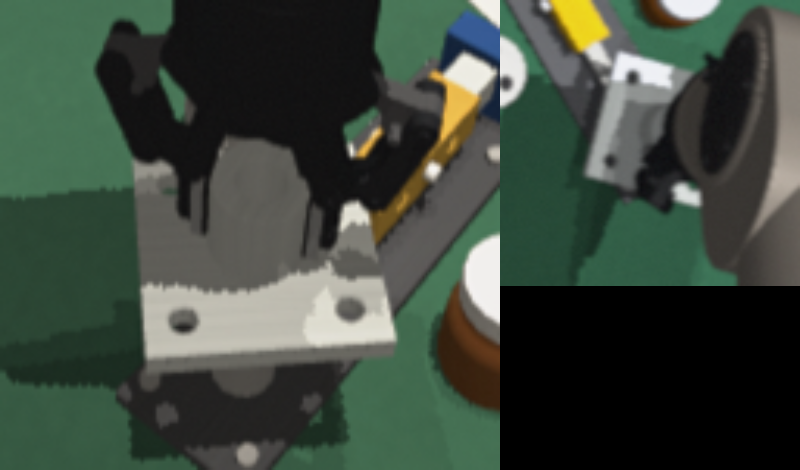

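Side view: the plate is level, yaw 74.7° against 75° wanted, and its centre is about 2 mm too far in +x. I correct that and start down.

Call:
move_arm --commands '[{"tx": -0.05,"ty": -0.01,"tz": 0,"ax": 0,"ay": 0,"az": 0.05,"hand": 1},{"tx": 0,"ty": 0,"tz": -0.2,"ax": 0,"ay": 0,"az": 0,"hand": 1},{"tx": 0,"ty": 0,"tz": -0.15,"ax": 0,"ay": 0,"az": 0,"hand": 1},{"tx": 0,"ty": 0,"tz": -0.1,"ax": 0,"ay": 0,"az": 0,"hand": 1},{"tx": 0,"ty": 0,"tz": -0.05,"ax": 0,"ay": 0,"az": 0,"hand": 1},{"tx": 0,"ty": 0,"tz": 0,"ax": 0,"ay": 0,"az": 0,"hand": 1},{"tx": 0,"ty": 0,"tz": 0,"ax": 0,"ay": 0,"az": 0,"hand": 1},{"tx": 0,"ty": 0,"tz": 0,"ax": 0,"ay": 0,"az": 0,"hand": 1}]'

```text
time: 13.03
ee_pos: [0.4903, -0.2407, 0.0994]
tcp_rot: [2.773, 1.477, 0.0]
contact_force: [0.1, 0.3, -3.3]
grip_width: 0.488
finger_force: 62.1
```

Call:
move_arm --commands '[{"tx": 0,"ty": 0,"tz": -0.03,"ax": 0,"ay": 0,"az": 0,"hand": 1},{"tx": 0,"ty": 0,"tz": -0.03,"ax": 0,"ay": 0,"az": 0,"hand": 1},{"tx": 0,"ty": 0,"tz": -0.03,"ax": 0,"ay": 0,"az": 0,"hand": 1},{"tx": 0,"ty": 0,"tz": -0.03,"ax": 0,"ay": 0,"az": 0,"hand": 1},{"tx": 0,"ty": 0,"tz": -0.03,"ax": 0,"ay": 0,"az": 0,"hand": 1},{"tx": 0,"ty": 0,"tz": 0,"ax": 0,"ay": 0,"az": 0,"hand": 1},{"tx": 0,"ty": 0,"tz": 0,"ax": 0,"ay": 0,"az": 0,"hand": 1},{"tx": 0,"ty": 0,"tz": 0,"ax": 0,"ay": 0,"az": 0,"hand": 1}]'

```text
time: 13.7
ee_pos: [0.4903, -0.2407, 0.0934]
tcp_rot: [2.773, 1.477, 0.0]
contact_force: [-0.1, -0.0, -3.7]
grip_width: 0.493
finger_force: 62.1
```

Call:
move_arm --commands '[{"tx": 0,"ty": 0,"tz": -0.02,"ax": 0,"ay": 0,"az": 0,"hand": 1},{"tx": 0,"ty": 0,"tz": -0.02,"ax": 0,"ay": 0,"az": 0,"hand": 1},{"tx": 0,"ty": 0,"tz": -0.02,"ax": 0,"ay": 0,"az": 0,"hand": 1},{"tx": 0,"ty": 0,"tz": -0.02,"ax": 0,"ay": 0,"az": 0,"hand": 1},{"tx": 0,"ty": 0,"tz": -0.02,"ax": 0,"ay": 0,"az": 0,"hand": 1},{"tx": 0,"ty": 0,"tz": 0,"ax": 0,"ay": 0,"az": 0,"hand": 1},{"tx": 0,"ty": 0,"tz": 0,"ax": 0,"ay": 0,"az": 0,"hand": 1},{"tx": 0,"ty": 0,"tz": 0,"ax": 0,"ay": 0,"az": 0,"hand": 1}]'

```text
time: 14.37
ee_pos: [0.4902, -0.2407, 0.0893]
tcp_rot: [2.773, 1.477, 0.0]
contact_force: [0.5, -0.1, -3.5]
grip_width: 0.492
finger_force: 62.1
```

Call:
move_arm --commands '[{"tx": 0,"ty": 0,"tz": -0.025,"ax": 0,"ay": 0,"az": 0,"hand": 1},{"tx": 0,"ty": 0,"tz": -0.025,"ax": 0,"ay": 0,"az": 0,"hand": 1},{"tx": 0,"ty": 0,"tz": -0.025,"ax": 0,"ay": 0,"az": 0,"hand": 1},{"tx": 0,"ty": 0,"tz": -0.025,"ax": 0,"ay": 0,"az": 0,"hand": 1},{"tx": 0,"ty": 0,"tz": -0.025,"ax": 0,"ay": 0,"az": 0,"hand": 1},{"tx": 0,"ty": 0,"tz": -0.025,"ax": 0,"ay": 0,"az": 0,"hand": 1},{"tx": 0,"ty": 0,"tz": 0,"ax": 0,"ay": 0,"az": 0,"hand": 1},{"tx": 0,"ty": 0,"tz": 0,"ax": 0,"ay": 0,"az": 0,"hand": 1}]'

```text
time: 15.03
ee_pos: [0.4901, -0.2406, 0.0832]
tcp_rot: [-2.773, -1.477, 0.0]
contact_force: [0.2, -0.5, -3.3]
grip_width: 0.494
finger_force: 62.1
```

Call:
move_arm --commands '[{"tx": 0,"ty": 0,"tz": -0.025,"ax": 0,"ay": 0,"az": 0,"hand": 1},{"tx": 0,"ty": 0,"tz": -0.025,"ax": 0,"ay": 0,"az": 0,"hand": 1},{"tx": 0,"ty": 0,"tz": -0.025,"ax": 0,"ay": 0,"az": 0,"hand": 1},{"tx": 0,"ty": 0,"tz": -0.025,"ax": 0,"ay": 0,"az": 0,"hand": 1},{"tx": 0,"ty": 0,"tz": -0.025,"ax": 0,"ay": 0,"az": 0,"hand": 1},{"tx": 0,"ty": 0,"tz": -0.025,"ax": 0,"ay": 0,"az": 0,"hand": 1},{"tx": 0,"ty": 0,"tz": 0,"ax": 0,"ay": 0,"az": 0,"hand": 1},{"tx": 0,"ty": 0,"tz": 0,"ax": 0,"ay": 0,"az": 0,"hand": 1}]'

```text
time: 15.7
ee_pos: [0.4902, -0.2407, 0.0772]
tcp_rot: [-2.773, -1.477, 0.0]
contact_force: [0.5, 0.4, -3.4]
grip_width: 0.495
finger_force: 62.1
```

Both are engaged without force. Down to just above the seat (TCP about 0.063), then a slow touch.

Call:
move_arm --commands '[{"tx": 0,"ty": 0,"tz": -0.05,"ax": 0,"ay": 0,"az": 0,"hand": 1},{"tx": 0,"ty": 0,"tz": -0.05,"ax": 0,"ay": 0,"az": 0,"hand": 1},{"tx": 0,"ty": 0,"tz": -0.05,"ax": 0,"ay": 0,"az": 0,"hand": 1},{"tx": 0,"ty": 0,"tz": -0.05,"ax": 0,"ay": 0,"az": 0,"hand": 1},{"tx": 0,"ty": 0,"tz": -0.05,"ax": 0,"ay": 0,"az": 0,"hand": 1},{"tx": 0,"ty": 0,"tz": -0.05,"ax": 0,"ay": 0,"az": 0,"hand": 1},{"tx": 0,"ty": 0,"tz": 0,"ax": 0,"ay": 0,"az": 0,"hand": 1},{"tx": 0,"ty": 0,"tz": 0,"ax": 0,"ay": 0,"az": 0,"hand": 1}]'

```text
time: 16.37
ee_pos: [0.4901, -0.2406, 0.0652]
tcp_rot: [-2.773, -1.477, 0.0]
contact_force: [0.1, -0.5, -4.3]
grip_width: 0.489
finger_force: 62.1
```

Call:
move_arm --commands '[{"tx": 0,"ty": 0,"tz": -0.015,"ax": 0,"ay": 0,"az": 0,"hand": 1},{"tx": 0,"ty": 0,"tz": -0.015,"ax": 0,"ay": 0,"az": 0,"hand": 1},{"tx": 0,"ty": 0,"tz": -0.01,"ax": 0,"ay": 0,"az": 0,"hand": 1},{"tx": 0,"ty": 0,"tz": -0.01,"ax": 0,"ay": 0,"az": 0,"hand": 1},{"tx": 0,"ty": 0,"tz": 0,"ax": 0,"ay": 0,"az": 0,"hand": 1},{"tx": 0,"ty": 0,"tz": 0,"ax": 0,"ay": 0,"az": 0,"hand": 1},{"tx": 0,"ty": 0,"tz": 0,"ax": 0,"ay": 0,"az": 0,"hand": 1},{"tx": 0,"ty": 0,"tz": 0,"ax": 0,"ay": 0,"az": 0,"hand": 1}]'

```text
time: 17.03
ee_pos: [0.4902, -0.2407, 0.0633]
tcp_rot: [-2.773, -1.477, -0.0]
contact_force: [-0.3, -0.4, -2.9]
grip_width: 0.491
finger_force: 62.1
```

Call:
move_arm --commands '[{"tx": 0,"ty": 0,"tz": -0.01,"ax": 0,"ay": 0,"az": 0,"hand": 1},{"tx": 0,"ty": 0,"tz": -0.01,"ax": 0,"ay": 0,"az": 0,"hand": 1},{"tx": 0,"ty": 0,"tz": -0.01,"ax": 0,"ay": 0,"az": 0,"hand": 1},{"tx": 0,"ty": 0,"tz": 0,"ax": 0,"ay": 0,"az": 0,"hand": 1},{"tx": 0,"ty": 0,"tz": 0,"ax": 0,"ay": 0,"az": 0,"hand": 1},{"tx": 0,"ty": 0,"tz": 0,"ax": 0,"ay": 0,"az": 0,"hand": 1},{"tx": 0,"ty": 0,"tz": 0,"ax": 0,"ay": 0,"az": 0,"hand": 1},{"tx": 0,"ty": 0,"tz": 0,"ax": 0,"ay": 0,"az": 0,"hand": 1}]'

```text
time: 17.7
ee_pos: [0.4903, -0.2407, 0.0628]
tcp_rot: [2.773, 1.476, 0.0]
contact_force: [-4.7, 2.2, 11.5]
grip_width: 0.488
finger_force: 64.0
```

It is seated: about 15 N of contact at the expected height (0.0629). Letting go and rising.

Call:
move_arm --commands '[{"tx": 0,"ty": 0,"tz": 0.01,"ax": 0,"ay": 0,"az": 0,"hand": 1},{"tx": 0,"ty": 0,"tz": 0,"ax": 0,"ay": 0,"az": 0,"hand": 0.3},{"tx": 0,"ty": 0,"tz": 0,"ax": 0,"ay": 0,"az": 0,"hand": 0},{"tx": 0,"ty": 0,"tz": 0,"ax": 0,"ay": 0,"az": 0,"hand": 0},{"tx": 0,"ty": 0,"tz": 0,"ax": 0,"ay": 0,"az": 0,"hand": 0},{"tx": 0,"ty": 0,"tz": 0,"ax": 0,"ay": 0,"az": 0,"hand": 0},{"tx": 0,"ty": 0,"tz": 0,"ax": 0,"ay": 0,"az": 0,"hand": 0},{"tx": 0,"ty": 0,"tz": 0,"ax": 0,"ay": 0,"az": 0,"hand": 0}]'

```text
time: 18.37
ee_pos: [0.4902, -0.2406, 0.0625]
tcp_rot: [-2.773, -1.477, -0.0]
contact_force: [0.2, -0.0, -0.2]
grip_width: 0.997
finger_force: 0.0
```

Call:
move_arm --commands '[{"tx": 0,"ty": 0,"tz": 0.2,"ax": 0,"ay": 0,"az": 0,"hand": 0},{"tx": 0,"ty": 0,"tz": 0.5,"ax": 0,"ay": 0,"az": 0,"hand": 0},{"tx": 0,"ty": 0,"tz": 0.9,"ax": 0,"ay": 0,"az": 0,"hand": 0},{"tx": 0,"ty": 0,"tz": 0.9,"ax": 0,"ay": 0,"az": 0,"hand": 0},{"tx": 0,"ty": 0,"tz": 0.9,"ax": 0,"ay": 0,"az": 0,"hand": 0},{"tx": 0,"ty": 0,"tz": 0.5,"ax": 0,"ay": 0,"az": 0,"hand": 0},{"tx": 0,"ty": 0,"tz": 0,"ax": 0,"ay": 0,"az": 0,"hand": 0},{"tx": 0,"ty": 0,"tz": 0,"ax": 0,"ay": 0,"az": 0,"hand": 0}]'

```text
time: 19.03
ee_pos: [0.4907, -0.2409, 0.2204]
tcp_rot: [2.771, 1.475, 0.003]
contact_force: [0.4, 0.4, -0.5]
grip_width: 0.999
finger_force: 0.0
```

Run:
```python
from h import *
p=get_image("side");C=cloud(p);im=p["image"];X,Y,Z=[C[...,i] for i in range(3)]
f=(np.hypot(X-.491,Y+.241)<.085)&(im.min(-1)>90)&(abs(Z-.054)<.006)
P=C[f];print(cv2.minAreaRect((P[:,:2]*1000).astype(np.float32)),np.median(P[:,2]))
A=np.c_[P[:,:2],np.ones(len(P))];print("tilt",np.linalg.lstsq(A,P[:,2],rcond=None)[0][:2])
cv2.imwrite("pics/s5.png",cv2.resize(im[220:380,230:420,::-1],(712,600)))
```

```text
((491.280517578125, -240.5087432861328), (106.003662109375, 104.17972564697266), 75.14823913574219) 0.0529379704116843
tilt [3.57326449e-05 3.52675952e-03]
```

View pics/s5.png

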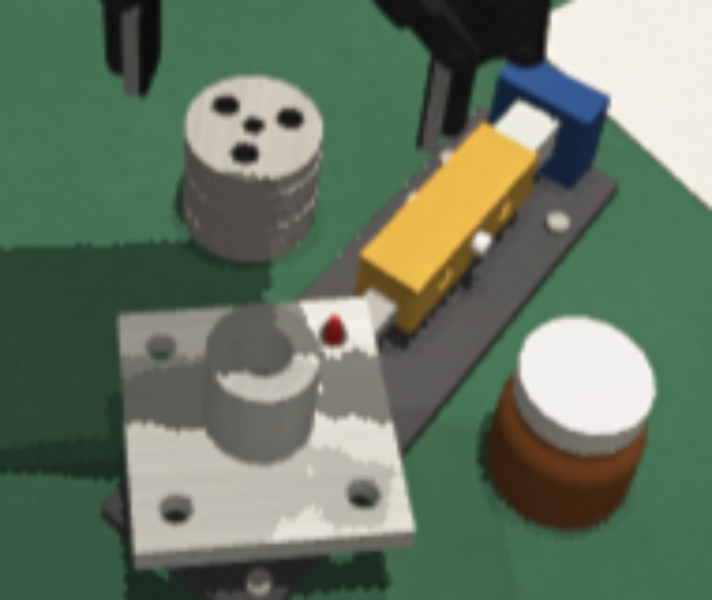

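The flange is flat on its seat, its top measured at 53 mm against 54 mm expected. The red pin shows through the corner hole (334,328) and the button is out at (482,243). Handing in.

```bash
python3 -c "
from rig import *
print(job_done())"
```

```text
the job is handed in; nothing more can be done
None
```

The sleeve is locked in the next hole with both buttons out, and the flange sits flat, hub up, over the shaft and index pin. I let go only after it was seated, and handed the job in after about 19 s; no verdict came back.

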